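Slide the hold-down plate onto the registration studs of a marbling board

TASK

Clamp the marbled sheet on its registration board with the blue hold-down plate, the one whose big holes fit the two brass studs: take it by its wooden grip, rest it lightly on the stud tops a little to one side of its holes, then slide it sideways until the holes drop over both studs. Do not lower it straight down over the studs from above. Leave it lying flat on the board and let go; leave the red plate and the ink bottle where they are.

Things in the scene. Friction and masses are not known exactly. Their poses are not given: they have to be found in the camera images.
- blue_plate: Plate to fit: blue plastic, 80 (its x) by 150 (its y) by 10 mm, under 0.3 kg, loose on the bench. Two 34 mm through holes on its y axis, 50 mm either side of centre. Wooden grip block on its middle: 16 mm (x) by 50 mm (y), from 10 to 55 mm above the underside. Origin: centre of underside, z up. Long axis points roughly away from the robot; a half turn makes no difference.
- board: Fixed plywood board with paper sheet: 12 mm thick, 180 mm wide (y), from 55 mm before (-x) to 105 mm beyond its origin. Two flat-topped, polished (slippery) brass studs, 14 mm wide, on its y axis 50 mm either side of the origin, tops 32 mm above the bench. Origin: midway between studs, at bench height. Plate home: underside 12 mm above it; holes have 10 mm to spare round the studs.
- red_plate: A look-alike plate to leave alone: red plastic, same outline and grip as the blue one, but its two holes are only 10 mm in diameter, too small for the studs. Origin: centre of the underside. It lies loose on the other side of the board.
- ink_bottle: A white squeeze bottle with a black cap, 52 mm in diameter, 110 mm tall, standing loose on the bench beyond the board. To be left alone. Origin: centre of its underside.

How it is judged:
By the outcome, as a careful person would: the job done as asked, in the order asked, and still so for the second after the job is handed in, with the robot touching nothing.
It also fails if it takes over 45 s, if anything falls off the work surface, if the arm or the gripper's body presses on something with over 40 N, if the wrist force passes 120 N, or if a joint passes its speed limit or range.

ROBOT

A 6-joint arm with a two-finger parallel gripper is mounted at the origin on the work surface. World frame = base frame: x ahead of the robot, y to its left, z up, the work surface at z = 0. Lengths are in m, angles in rad, forces in N, time in s.
With the tool pointing down it reaches from about 0.375 to 0.925 m from the base axis. Payload 5.7 kg.
Tool frame: the origin (TCP) lies midway between the tips of the shut fingers; the grasp point (between the pads) lies 19 mm behind it; z points along the fingers, y is the line along which they close (so a half turn about z gives the same grasp; the last joint's range is limited). The gripper opens to 88 mm and grips with 3 to 60 N. Pads are 20 mm wide; open, the fingers measure 115 mm over their backs; the gripper's body (75 mm by 178 mm) begins 61 mm behind the grasp point.
Start: joints at [-1.228, 0.359, 1.51, -0, 1.272, -0.115], TCP at [0.265, -0.538, 0.223] pointing down, gripper open.
Joint ranges: [-2.97, 2.97], [-1.01, 2.36], [0.21, 2.38], [-0.96, 4.11], [0.2, 2.71], [-2.98, 2.98]. Speed limits (rad/s): [2.39, 2.39, 3.14, 3.14, 3.14, 3.14].

INTERFACE

Orientations are given as a unit quaternion [x, y, z, w].
In Python, from bench import move_ptp, servo_line, goto_joints, move_gripper, sleep, inverse_kinematics, capture, PlanningError, close_job, spot_in, silhouettes, current_clock, current_joint_pos, current_qvel, current_joint_torque, current_position, current_orientation, current_force, current_torque, current_finger_gap, current_grip_force gives the robot as it stands. Calls block until the motion is done:
- move_ptp(position, orientation): joint-space move of the TCP to a pose.
- servo_line(position, orientation=None, rate=0.15, contact_N=None): straight line of the TCP; orientation=None keeps the orientation; rate is the mean speed in m/s. With contact_N (N) it stops when the force on the tool has changed by that much, and returns True; else False.
- goto_joints(angles): joint-space move.
- move_gripper(opening): finger opening in m; the grip force is fixed at half the most; returns when the fingers have stopped.
- sleep(seconds).
- inverse_kinematics(position, orientation): joint angles nearest the present ones, or None.
- capture(name): name is "side" or "top" or "wrist"; returns a dict with "image" (384x512x3 uint8, blue, green, red), "range_z" (384x512 float32, m along the optical axis (not along the pixel's ray), 0 where there is no reading), "intrinsics" (3x3 intrinsics, pixels), "R" (3x3) and "t" (3): a world point X has camera coordinates R X + t. Camera axes: x right, y down, z forward; pixel columns grow to the right and rows downward; lengths in m; the calibration is good to about 2 mm. A picture is of the moment at which its call begins.
A pose or a line that the arm cannot do raises PlanningError and nothing moves.
- close_job(): hands the job in; it is judged then, once.
Trained networks look in the newest picture that a camera, given by its name, has taken for a name from the list of things; names that differ only in an ending like _2 or _b are one class to them, and where a whole thing is asked for, a point or a joint stands for the part that bears it (a point fixed in the world has none). Each returns a list of dicts, best first, with "conf" (0 to 1); they miss things now and then, are a little off and sometimes report something else, mostly with a low value. They report only what shows in the picture. A call takes as long as a camera call.
- spot_in(camera, query): "xy" ([column, row] in pixels, amid what is visible of it).
- silhouettes(camera, query): "region" (384x512 bool, what is visible of it) and "xy" ([column, row] in pixels, amid what is visible of it).
Readings, each from a call of its own:
- current_clock(): time.
- current_joint_pos(): joint angles.
- current_qvel(): joint speeds.
- current_joint_torque(): joint torques, N m.
- current_position(): TCP position.
- current_orientation(): TCP orientation.
- current_force(): force on the tool from outside, world axes, zero at the start.
- current_torque(): the same for the moment, N m.
- current_finger_gap(): finger opening in m.
- current_grip_force(): force on a finger pad.
Only numpy, scipy, OpenCV 4.12 (cv2) and the standard library are available. Lean on these libraries where they do the work, as an engineer would, in place of code of your own. Each camera call takes 0.05 s, during which the arm holds its last target. There are 200 camera calls.

## Working session

There is one attempt and no reset: what is moved stays moved. The work goes in short steps, each a Python script; the robot and the scene stay as the last script left them, time stands still between calls to the robot, and variables do not carry over. Pictures are saved under pics/ and viewed, at most 10 in all, crops included, and the job is handed in when it is done.

```bash
mkdir -p pics; cat > h.py <<'E'
import numpy as np, cv2
from bench import *
def pts(c,mask):
    z=c["range_z"]; v,u=np.nonzero(mask&(z>0)); K=c["intrinsics"]; d=z[v,u]
    P=np.stack([(u-K[0,2])/K[0,0]*d,(v-K[1,2])/K[1,1]*d,d])
    return (c["R"].T@(P-np.array(c["t"])[:,None])).T
E
python3 - <<'E'
from h import *
ims=[]
for n in ["top","side"]:
    c=capture(n); cv2.imwrite(f"pics/{n}0.png",c["image"]); ims.append(c["image"])
    print(n,"cam at",(-c["R"].T@np.array(c["t"])).round(3))
    for q in ["blue_plate","board","red_plate","ink_bottle"]:
        for s in silhouettes(n,q)[:2]:
            P=pts(c,s["region"])
            print(q,round(s["conf"],2),s["xy"],len(P),np.median(P,0).round(4) if len(P) else "",P.min(0).round(3),P.max(0).round(3))
print(current_clock(),current_orientation())
E
```

```text
top cam at [0.417 0.021 1.017]
blue_plate 0.57 [381.1, 239.0] 2363 [ 0.5248 -0.2675  0.0101] [ 0.448 -0.324 -0.007] [ 0.61  -0.224  0.06 ]
board 0.67 [273.8, 258.2] 6323 [ 0.511  -0.0396  0.0126] [ 0.427 -0.138 -0.003] [0.599 0.056 0.037]
red_plate 0.72 [131.0, 268.7] 2748 [0.5242 0.2615 0.0105] [ 0.446  0.21  -0.003] [0.608 0.323 0.06 ]
ink_bottle 0.92 [251.1, 132.5] 573 [ 0.7771 -0.0191  0.0758] [ 0.764 -0.044  0.008] [0.806 0.004 0.115]
side cam at [0.626 0.639 0.672]
blue_plate 0.97 [285.3, 128.0] 1024 [ 0.5301 -0.2663  0.0116] [ 0.451 -0.367 -0.   ] [ 0.607 -0.224  0.06 ]
board 0.67 [300.4, 191.3] 3400 [ 0.5141 -0.0253  0.0137] [ 0.426 -0.149 -0.   ] [0.6   0.057 0.036]
red_plate 0.67 [304.8, 297.2] 3084 [0.5309 0.2725 0.0112] [ 0.447  0.202 -0.002] [0.61  0.32  0.059]
ink_bottle 0.84 [186.9, 185.1] 760 [ 0.7869 -0.0054  0.064 ] [ 0.765 -0.124  0.   ] [0.831 0.006 0.114]
0.5 [ 9.73916717e-01  2.26905747e-01 -6.37597168e-06 -1.03633938e-04]
```

View pics/top0.png

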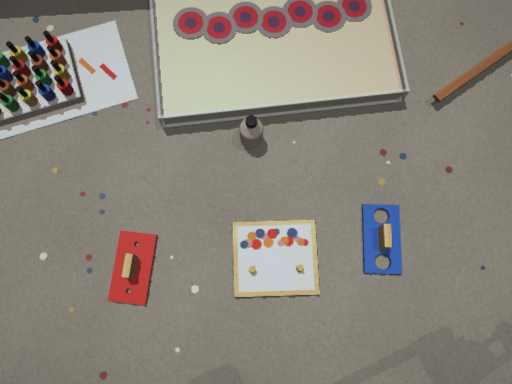

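View pics/side0.png

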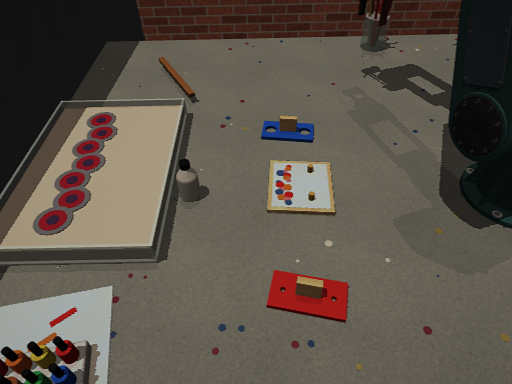

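The top view shows the blue plate at about (381,239) with its two big holes at (381,216) and (383,262). The studs are at about (252,270) and (300,268), the red plate at (131,269) and the bottle at (251,132). The side view agrees, and the plate needs turning by about 90°. Next I'll measure more precisely.

```bash
cat >> h.py <<'E'
def plane(c,uv,h):
    uv=np.atleast_2d(np.asarray(uv,float)); K=c["intrinsics"]; R=np.array(c["R"]); o=-R.T@np.array(c["t"])
    d=(R.T@np.linalg.inv(K)@np.c_[uv,np.ones(len(uv))].T).T
    return (o+d*((h-o[2])/d[:,2])[:,None])[:,:2]
def rect(c,mask,h):
    v,u=np.nonzero(mask); P=plane(c,np.c_[u,v],h).astype(np.float32)
    b=cv2.boxPoints(cv2.minAreaRect(P*1000)); e=[b[1]-b[0],b[2]-b[1]]; l=max(e,key=np.linalg.norm)
    return b.mean(0)/1000,[round(float(np.linalg.norm(x)),1) for x in e],np.degrees(np.arctan2(l[1],l[0]))
def biggest(m):
    n,l,s,_=cv2.connectedComponentsWithStats(m.astype(np.uint8)); return l==1+np.argmax(s[1:,4])
E
python3 - <<'E'
from h import *
for n in ["top","side"]:
    c=capture(n); hsv=cv2.cvtColor(c["image"],cv2.COLOR_BGR2HSV); H,S,V=cv2.split(hsv)
    blue=biggest((H>105)&(H<130)&(S>150)&(V>60)); print(n,"blue",rect(c,blue,.010))
    s=silhouettes(n,"board")[0]["region"]; print("board",rect(c,biggest(s),.012))
    P=pts(c,np.ones((384,512),bool)); P=P[(abs(P[:,0]-.51)<.1)&(abs(P[:,1]+.04)<.12)&(P[:,2]>.026)]
    for sg in (P[:,1]<-.04,P[:,1]>=-.04): print("stud depth",sg.sum(),P[sg].mean(0).round(4) if sg.any() else 0)
    G=pts(c,np.ones((384,512),bool)); G=G[(abs(G[:,0]-.53)<.06)&(abs(G[:,1]+.27)<.06)&(G[:,2]>.045)]; print("grip",len(G),G.mean(0).round(4))
    s=4; u0,v0=(235,250) if n=="top" else (290,150)
    x=cv2.resize(c["image"][v0:v0+50,u0:u0+80] if n=="top" else c["image"][v0:v0+60,u0:u0+60],None,fx=6,fy=6,interpolation=cv2.INTER_NEAREST)
    cv2.imwrite(f"pics/{n}_stud.png",x)
a,b=cv2.imread("pics/top_stud.png"),cv2.imread("pics/side_stud.png")
o=np.zeros((660,480,3),np.uint8); o[:300,:480]=a; o[300:660,:360]=b; cv2.imwrite("pics/stud.png",cv2.resize(o,(436,600)))
E
```

```text
top blue (array([ 0.5280514, -0.2720286], dtype=float32), [148.5, 79.1], np.float32(-8.391875))
board (array([ 0.5123143 , -0.04044302], dtype=float32), [161.5, 181.4], np.float32(85.42501))
stud depth 38 [ 0.4838 -0.0869  0.032 ]
stud depth 37 [0.4924 0.0122 0.0315]
grip 213 [ 0.5276 -0.2724  0.0537]
side blue (array([ 0.52731574, -0.2765223 ], dtype=float32), [149.2, 81.2], np.float32(-8.3125305))
board (array([ 0.51439136, -0.03944837], dtype=float32), [160.9, 194.4], np.float32(85.61847))
stud depth 30 [ 0.486  -0.086   0.0314]
stud depth 30 [0.4935 0.0125 0.0315]
grip 116 [ 0.5294 -0.2707  0.0531]
```

View pics/stud.png

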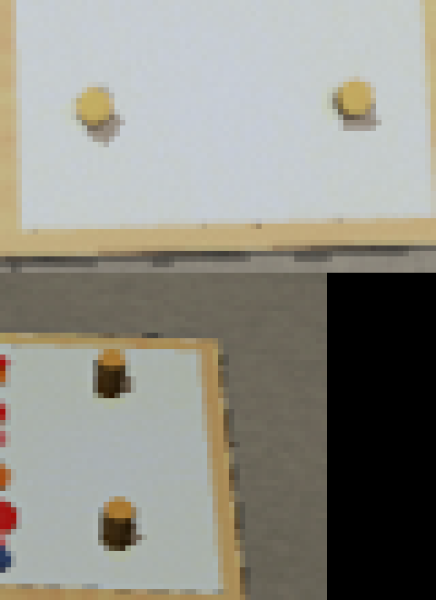

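```bash
cat >> h.py <<'E'
def Q(deg): a=np.radians(deg)/2; return [np.cos(a),np.sin(a),0,0]
B=np.array([.4885,-.0375]); EX=np.array([np.cos(np.radians(-4.8)),np.sin(np.radians(-4.8))])
E
python3 - <<'E'
from h import *
g=[.528,-.272]
move_ptp(g+[.13],Q(-8.4)); servo_line(g+[.021],rate=.12)
move_gripper(.0); print("gap",current_finger_gap(),current_grip_force(),current_position())
servo_line(g+[.10],rate=.1); print(current_force(),current_finger_gap())
p=B-.029*EX
move_ptp([*p,.10],Q(85.2)); print(current_clock(),current_position(),current_force(),current_joint_pos().round(2) if hasattr(current_joint_pos(),'round') else current_joint_pos())
ims=[]
for n in ["top","side"]:
    c=capture(n); u,v=(200,200) if n=="top" else (220,100)
    ims.append(cv2.resize(c["image"][v:v+140,u:u+160],None,fx=2.5,fy=2.5))
cv2.imwrite("pics/held.png",np.hstack(ims))
E
```

```text
gap 0.016194192841143925 29.99989628791809 [ 0.52807681 -0.27213323  0.02101274]
[-0.43732806  0.62121646 -2.40123703] 0.015508490381190114
6.3917 [ 0.46025022 -0.03552014  0.09993197] [ 0.84761191  0.10930716 -0.79906168] [-0.23  0.33  1.94 -0.    0.87 -0.14]
```

View pics/held.png

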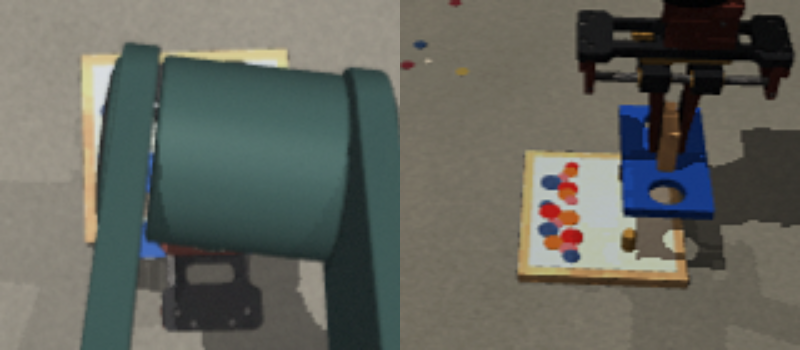

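The side view shows the plate held level, with its front hole at about (667,193). The studs are beyond it, the nearer one at (628,238). I'll check the held pose and then descend to light contact.

```bash
python3 - <<'E'
from h import *
c=capture("side"); H,S,V=cv2.split(cv2.cvtColor(c["image"],cv2.COLOR_BGR2HSV))
m=biggest((H>105)&(H<130)&(S>150)&(V>60)); print(rect(c,m,.087))
P=pts(c,m); print(np.median(P,0), np.percentile(P[:,2],[10,50,90]))
X=P[:,:2]; A=np.c_[P[:,:2],np.ones(len(P))]; print("tilt",np.linalg.lstsq(A,P[:,2],rcond=None)[0])
p=current_position()
servo_line([p[0],p[1],.060],rate=.08); sleep(.3); f0=np.array(current_force())
hit=servo_line([p[0],p[1],.046],rate=.01,contact_N=2.0); sleep(.2)
print(hit,current_position(),f0,np.array(current_force())-f0,current_torque(),current_clock())
c=capture("side"); cv2.imwrite("pics/rest.png",cv2.resize(c["image"][110:230,240:380],None,fx=5,fy=5))
E
```

```text
(array([0.46259898, 0.00316784], dtype=float32), [79.9, 66.9], np.float32(-5.4518723))
[0.46783826 0.00506947 0.09023068] [0.08873732 0.09023068 0.09165661]
tilt [0.06815748 0.1309438  0.0569821 ]
True [ 0.46025931 -0.03582678  0.05290797] [-0.72385211  0.45699858 -2.22426118] [ 0.73296935 -0.07694144  8.02108135] [-0.0524982  -0.17498692 -0.00304939] 8.4917
```

View pics/rest.png

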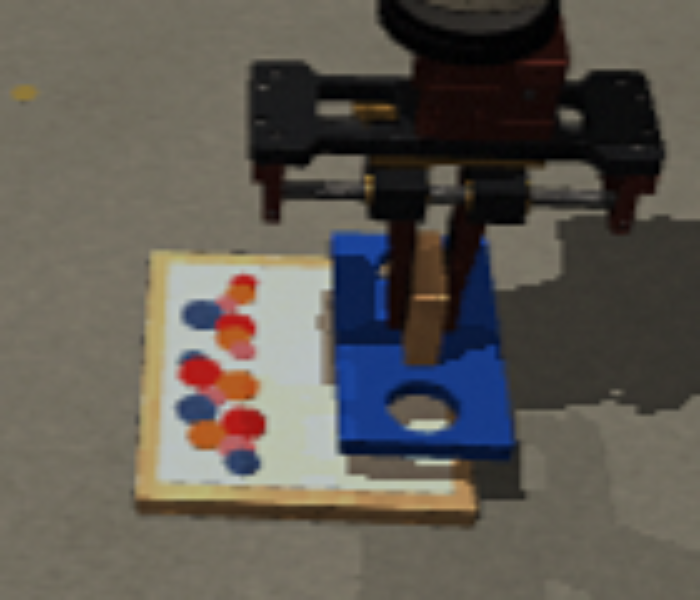

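The plate rests on the stud tops at the expected height (TCP z 0.0529). The visible hole is clear of the studs, which sit under the far-side strip. I'll ease the force off and slide.

```bash
python3 - <<'E'
from h import *
p=np.array(current_position()); f0=np.array([-.7,.5,-2.2]); z=p[2]
for _ in range(8):
    f=np.array(current_force())-f0
    if f[2]<4: break
    z-=-.0002; servo_line([p[0],p[1],z],rate=.01); sleep(.1)
print("eased",z,f.round(2),current_finger_gap())
for d in np.arange(-.027,.0001,.003):
    q=B+d*EX; servo_line([*q,z],rate=.03); f=np.array(current_force())-f0
    if f[2]>5: z+=.0002
    elif f[2]<2 and d<-.013: z-=.0002
    print(round(d,3),f.round(2),round(z,4))
sleep(.2); print((np.array(current_force())-f0).round(2),current_position(),current_clock())
E
```

```text
eased 0.05309846297749093 [ 1.1  -1.1   1.31] 0.015856710738301673
-0.027 [ 0.05 -0.86  0.73] 0.0529
-0.024 [0.73 0.52 2.65] 0.0529
-0.021 [-0.12  0.41  2.53] 0.0529
-0.018 [ 0.24 -0.89  4.19] 0.0529
-0.015 [1.06 0.7  4.41] 0.0529
-0.012 [ 0.08 -0.29  5.19] 0.0531
-0.009 [ 1.61 -0.6  -0.35] 0.0531
-0.006 [0.54 0.1  0.65] 0.0531
-0.003 [ 0.8  -0.19 -0.29] 0.0531
-0.0 [ 0.18 -0.8   0.35] 0.0531
[1.65 0.08 0.47] [ 0.48836172 -0.0374725   0.05308193] 11.6
```

Contact was kept up to −12 mm and lost by −9 mm, right where the holes should clear the studs. Now lowering.

```bash
python3 - <<'E'
from h import *
p=np.array(current_position())
hit=servo_line([p[0],p[1],.0315],rate=.02,contact_N=3); sleep(.2)
z=current_position()[2]; print(hit,z,current_force(),current_torque())
if z<.0355:
    move_gripper(.05); sleep(.3); servo_line([p[0],p[1],.12],rate=.1)
    move_ptp([.40,-.30,.25],Q(26))
    sleep(.3); ims=[]
    for n in ["top","side"]:
        c=capture(n); H,S,V=cv2.split(cv2.cvtColor(c["image"],cv2.COLOR_BGR2HSV))
        m=biggest((H>105)&(H<130)&(S>150)&(V>60)); print(n,rect(c,m,.022),np.median(pts(c,m),0))
        u,v=(200,200) if n=="top" else (220,120)
        ims.append(cv2.resize(c["image"][v:v+120,u:u+160],None,fx=2.5,fy=2.5))
    cv2.imwrite("pics/done.png",np.hstack(ims))
print(current_clock())
E
```

```text
True 0.03294458283962522 [-0.03599193  0.63179844  5.04677333] [-0.08546405 -0.1640746  -0.02962227]
top (array([ 0.4880041 , -0.03522906], dtype=float32), [77.2, 146.8], np.float32(85.18463)) [ 0.48212356 -0.03450405  0.02211146]
side (array([ 0.4864908, -0.0379043], dtype=float32), [78.6, 150.4], np.float32(85.978096)) [ 0.49271425 -0.02609516  0.02323392]
16.3333
```

View pics/done.png

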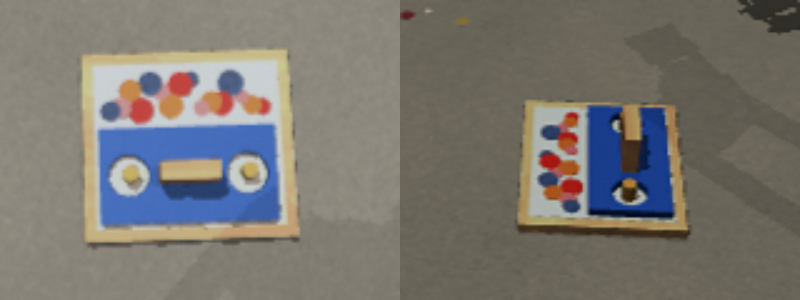

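The plate lies flat on the board, with a stud near the middle of each hole at about (131,174) and (249,172). The gripper is clear.

```bash
python3 -c "
from bench import *
print(close_job())"
```

```text
the job is handed in; nothing more can be done
None
```

The blue plate was rested on the stud tops, slid sideways until its holes cleared both studs, lowered flat onto the board and released; the red plate and ink bottle were not touched, and the job was handed in at about 16 s.

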